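Draw the test tile from under the bisque pile

ROBOT

A 6-joint arm with a two-finger parallel gripper is mounted at the origin on the work surface. World frame = base frame: x ahead of the robot, y to its left, z up, the work surface at z = 0. Lengths are in m, angles in rad, forces in N, time in s.
With the tool pointing down it reaches from about 0.225 to 0.725 m from the base axis. Payload 3.1 kg.
Tool frame: the origin (TCP) lies at the very end of the fingers, on their centre line; the grasp point (between the pads) lies 19 mm behind it (r.grip_depth is the distance from the TCP to the grasp point, in m); z points along the fingers, y is the line along which they close (so a half turn about z gives the same grasp; the last joint's range is limited). The gripper opens to 85 mm and grips with 20 to 120 N. Pads are 22 mm wide; open, the fingers measure 114 mm over their backs; the gripper's body (76 mm by 85 mm) begins 54 mm behind the grasp point. The pads swing forward as they close: fully open they stand 13 mm farther back than shut.
Start: joints at [-1.23, 0.048, 0.099, 1.622, 0, 1.443], TCP at [0.237, -0.468, 0.231] pointing down, gripper open.
Joint ranges: [-2.91, 2.91], [-0.99, 1.94], [-1.21, 1.42], [-2.12, 2.29], [-1.49, 1.47], [-3.14, 3.14]. Speed limits (rad/s): [2.79, 2.79, 3.14, 3.14, 3.14, 3.14].

INTERFACE

Orientations are given as a unit quaternion [w, x, y, z].
In Python, from rig import r, get_image, camera_params, job gives the robot as it stands.
- The arm moves only by the shell command python3 -m crank 'ROWS' [FORCE]. ROWS is JSON, a list of rows, each a list of 3 entries, a list of its own where there are three numbers: the opening in per cent of the stroke, from 0 (shut) to 100 (fully open), then the shift along the world's x, y, z in m, then the turn about the world's z in degrees. A call has exactly 10 rows; each row shifts and turns the commanded pose from where the row before left it; what a row does not reach is not made up. A row lasts 1/8 s, in which the tool goes at most 62.5 mm and 10.7 degrees, less where a joint would pass 70% of its speed; a pose out of reach is approached as far as the arm can. A call is refused whole if a number of a shift passes 0.0625 or a number of a turn 10.7, either way. A call with a gripper value outside its range is refused whole. The fingers move at their own pace and stop on an object; FORCE is the grip in N (left out, the last holds). Time passes only in rows, so rows that do not move let the fingers close, or fill a call up. It gives the time, the measured TCP pose, the force, the opening and the grip force at its end, in the units of the state.
- r.sense(): the state, without advancing time (a new reading comes with each control period).
- get_image(name): name is "scene" or "top" or "wrist"; returns the picture (480x640x3 uint8, red, green, blue); there is no depth.
- camera_params(name): a dict with "fx", "fy", "cx", "cy" (pixels), "rvec" (rotation vector, rad) and "tvec" (3), from world to camera coordinates, as OpenCV has them; the wrist camera has in their place "T_tool_cam" (4x4, takes a point from camera to tool coordinates, whose origin is the TCP and whose axes are the flange's). Camera axes: x right, y down, z forward; pixel columns grow to the right and rows downward; lengths in m; the calibration is good to about 2 mm. A picture is of the moment at which its call begins: read the wrist's pose just before it. camera_params takes no time and is no camera call.
- job.close_job(): hands the job in; it is judged then, once.
The state is a dict: "t": time; "joint_pos": joint angles; "joint_velocities": joint speeds; "tau": joint torques, N m; "tcp_pos": TCP position; "tool_rot": TCP orientation; "ft_force": force on the tool from outside, world axes, zero at the start; "moment": the same for the moment, N m; "finger_gap": finger opening in m; "gripper_force": force on a finger pad.
Only numpy, scipy, OpenCV 4.12 (cv2) and the standard library are available. Lean on these libraries where they do the work, as an engineer would, in place of code of your own. Each camera call takes 0.05 s, during which the arm holds its last target. There are 200 camera calls.

TASK

The blue glaze test tile lies at the bottom of the tile rack, under three bisque bats with a fragile little figure standing on top. Press only lightly on the tile's bare front end and slide it out of the rack from under the pile, so that the pile stays behind the stop posts and the figure stays standing; then pick the tile up and gently lay it flat, lengthways and wholly on the plywood ware board. Leave the other things on the bench alone.

Things in the scene. Friction and masses are not known exactly. Their poses are not given: they have to be found in the camera images.
- rack: Fixed tile rack: white floor slab (x -183 to 117 mm, y -50 to 50, top 5 mm above the origin) on a plinth, origin 0 to 10 mm above the bench. A 50 mm channel runs along x. Origin lies between the two stop posts, in the plane of their pile-side faces; x points into the pile, z up. Tile leaves along -x. Posts: x -12 to 0, |y| 25 to 47, tops z 50; they hold the bats back. Back stop at x 107.
- rack_mouth (a point): Point on the slab's top face, mid-channel at rack x = -56 mm, where the side cheeks end. Cheeks: |y| 25 to 47, x -56 to -12, tops 10 mm above the slab, 2 mm above the tile, so it cannot be gripped by its sides there; beyond the mouth (x < -56) the slab is bare. Under the pile low rails (tops 5 mm above the slab) let the pile settle only 3 mm.
- test_tile: Blue glazed test tile 160 x 46 x 8 mm, 130 g; the front (-x) 36 mm of its top is bare white clay. Origin: centre of its underside, x along its length, at the start the rack's x. It starts on the slab in the channel (2 mm play each side), its front 56 mm bare, the rest under the bats. Friction is about 0.28 on rack and bats, 0.55 or more between fingers and the clay end.
- tile_front (a point): Centre of the white clay end, on the tile's top face, 18 mm from the front end: the place to press. Brittle: while it slides, the force of tile on rack must stay below 32 N, the pile's weight (4 to 7 N) and any rubbing on the cheeks included. It takes 8 to 14 N of press, with the mass of the pile, before it comes along; 15 to 17 N is good, less may slip. The measured height is too rough for that: feel for contact and watch the force.
- bat1: Lowest of three square terracotta bisque bats, 100 x 100 x 9 mm, about 150 g each (they vary); origin at the centre of its underside, lying on the tile just behind the stop posts.
- bat2: Middle bat, like the lowest.
- bat3: Top bat, like the lowest; its top is 40 mm above the rack's origin at the start.
- figure: Pink bisque figure standing near the middle of the top bat: round foot 44 mm across, 90 mm tall, about 90 g; origin at the centre of its foot, z up. Its head is about 130 mm above the rack's origin.
- ware_board: Plywood ware board fixed to the bench on a batten, 220 x 130 x 10 mm; origin at the centre of the board's underside (0 to 10 mm above the bench), x along its length; its top is 10 mm above the origin.
- glaze_tub: White lidded glaze tub, 106 mm across, 100 mm tall, origin at the centre of its foot. Leave alone.
- small_figure: White bisque figure on the bench, 44 mm across the foot, 90 mm tall, origin at the centre of its foot. Leave alone.
- mug: White mug, 72 mm across, 80 mm tall, origin at the centre of its foot. Leave alone.
- brush: Glaze brush lying on the bench along its x axis, origin under its middle. Leave alone.

How it is judged:
By the outcome, as a careful person would: the job done as asked, in the order asked, and still so for the second after the job is handed in, with the robot touching nothing.
It also fails if it takes over 72 s, if anything falls off the work surface, if the arm or the gripper's body presses on something with over 40 N, if the wrist force passes 120 N, or if a joint passes its speed limit or range.

## Working session

There is one attempt and no reset: what is moved stays moved. The work goes in short steps, Python scripts to look and compute and a shell command to move; the robot and the scene stay as the last step left them, time stands still between calls to the robot, and variables do not carry over. Pictures are saved under pics/ and viewed, at most 10 in all, crops included, and the job is handed in when it is done.

```bash
mkdir -p pics; ls
python3 - <<'E'
from rig import r,get_image,camera_params,job
import cv2
for n in("scene","top"):
    im=get_image(n); cv2.imwrite(f"pics/{n}0.png",im[:,:,::-1]); print(n,camera_params(n))
print(camera_params("wrist")); print(r.sense())
E
```

```text
pics
scene {'fx': 556.172799369877, 'fy': 556.172799369877, 'cx': 320.1778944011888, 'cy': 245.60538011884404, 'rvec': array([ 1.51279058,  1.91878773, -0.92692089]), 'tvec': array([ 0.12520594, -0.29230503,  1.69236376])}
top {'fx': 440.34874913646735, 'fy': 440.34874913646735, 'cx': 319.5851435385801, 'cy': 236.99573765975765, 'rvec': array([ 2.11424907, -2.11324108,  0.2072032 ]), 'tvec': array([0.0062748 , 0.55364581, 0.91987657])}
{'fx': 426.16687936241505, 'fy': 426.16687936241505, 'cx': 316.9287009481041, 'cy': 245.9609321061928, 'T_tool_cam': array([[ 2.16877716e-04, -9.62105733e-01, -2.72676570e-01,
         6.91237523e-02],
       [ 9.99999856e-01,  7.49123270e-05,  5.31047113e-04,
         3.39530866e-04],
       [-4.90496635e-04, -2.72676646e-01,  9.62105611e-01,
        -1.42134201e-01],
       [ 0.00000000e+00,  0.00000000e+00,  0.00000000e+00,
         1.00000000e+00]])}
{'t': 0.1, 'joint_pos': array([-1.22979454e+00,  4.87023713e-02,  9.77325475e-02,  1.62197325e+00,
        6.58145390e-06,  1.44293947e+00]), 'joint_velocities': array([ 0.00082966, -0.00027828,  0.00432983, -0.00108869,  0.00121007,
        0.00170712]), 'tau': array([ 2.50307508e-03, -3.39848828e+01,  3.20937037e+01,  1.58101832e-02,
       -2.34864910e-04, -1.41900198e-07]), 'tcp_pos': array([ 0.23701043, -0.46784284,  0.23020982]), 'tool_rot': array([-1.06763449e-03,  9.72646502e-01,  2.32287817e-01, -1.10903667e-04]), 'ft_force': array([ 0.07231199, -0.43079905, -0.0966394 ]), 'moment': array([-0.03338537, -0.00430609, -0.01074463]), 'gripper_force': 0.0, 'finger_gap': 0.085553081507663}
```

View pics/top0.png

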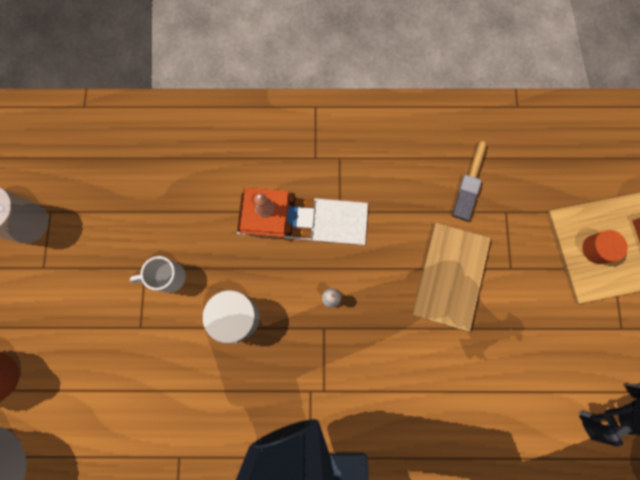

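View pics/scene0.png

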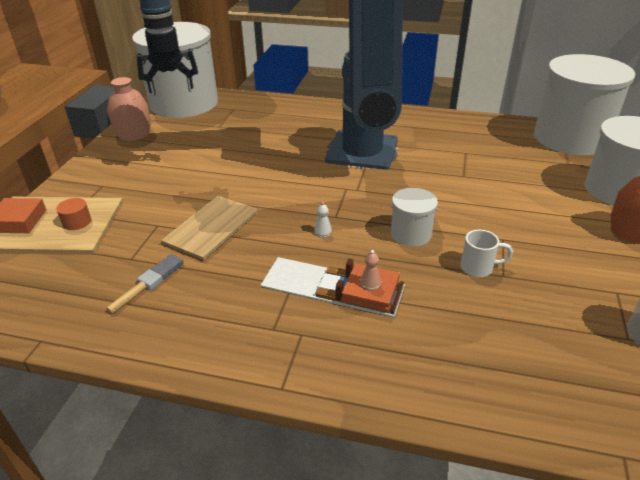

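The top view shows the rack with the slab's bare end near (316–368, 199–245), the white clay end at (306,218), the red bats at (265,212), and the ware board centred at about (452,278). The tile leaves towards image right.

```bash
cat > h.py <<'E'
import cv2,numpy as np
from rig import r,get_image,camera_params,job
from scipy.spatial.transform import Rotation as R
def ray(n,uv,s=None):
    p=camera_params(n); uv=np.atleast_2d(uv).astype(float)
    d=np.c_[(uv[:,0]-p['cx'])/p['fx'],(uv[:,1]-p['cy'])/p['fy'],np.ones(len(uv))]
    if n=='wrist':
        q=s['tool_rot']; Rt=R.from_quat([q[1],q[2],q[3],q[0]]).as_matrix(); T=p['T_tool_cam']
        return Rt@T[:3,3]+s['tcp_pos'], d@(Rt@T[:3,:3]).T
    Rm=cv2.Rodrigues(p['rvec'])[0]; return -Rm.T@p['tvec'], d@Rm
def plane(n,uv,z,s=None):
    o,d=ray(n,uv,s); return o+d*((z-o[2])/d[:,2])[:,None]
def wshot(name):
    s=r.sense(); im=get_image('wrist'); cv2.imwrite(f'pics/{name}.png',im[:,:,::-1]); np.savez(f'pics/{name}.npz',tcp_pos=s['tcp_pos'],tool_rot=s['tool_rot']); return s,im
def blob(m,ctr):
    m=cv2.morphologyEx(m.astype('uint8'),cv2.MORPH_OPEN,np.ones((3,3)))
    n,l,st,c=cv2.connectedComponentsWithStats(m)
    i=1+np.argmin(np.hypot(*(c[1:]-ctr).T)+1000*(st[1:,4]<60)); return (l==i).astype('uint8'),c[i],st[i]
E
python3 - <<'E'
from h import *
im=cv2.imread('pics/top0.png'); hsv=cv2.cvtColor(im,cv2.COLOR_BGR2HSV); np.set_printoptions(precision=4,suppress=True)
m,c,st=blob((hsv[...,1]<60)&(hsv[...,2]>140),(340,222)); print('slab',c,st)
q=cv2.boxPoints(cv2.minAreaRect(cv2.findNonZero(m))); print(plane('top',q,.01))
for p in[(240,215),(300,217),(366,224),(435,226),(490,238),(471,329),(416,315),(452,278)]: print(p,hsv[p[1],p[0]],plane('top',p,.015)[0])
print('small fig',plane('top',(330,297),.08), 'tub',plane('top',(231,317),.1))
cv2.imwrite('pics/c0.png',cv2.resize(im[170:350,220:510],None,fx=2.75,fy=2.75,interpolation=cv2.INTER_CUBIC))
E
```

```text
slab [335.0333 220.8028] [ 296  199   72   45 2556]
[[ 0.5592  0.0647  0.01  ]
 [ 0.6597  0.0577  0.01  ]
 [ 0.6453 -0.1071  0.01  ]
 [ 0.5455 -0.097   0.01  ]]
(240, 215) [ 10 195  98] [0.6143 0.1927 0.015 ]
(300, 217) [ 16  16 236] [0.6095 0.0525 0.015 ]
(366, 224) [ 13  56 173] [ 0.5927 -0.101   0.015 ]
(435, 226) [ 17 140 188] [ 0.5879 -0.2608  0.015 ]
(490, 238) [ 15 158 169] [ 0.5595 -0.3859  0.015 ]
(471, 329) [ 14 160  86] [ 0.3542 -0.3284  0.015 ]
(416, 315) [ 15 145 158] [ 0.3846 -0.2082  0.015 ]
(452, 278) [ 16 139 180] [ 0.4672 -0.2931  0.015 ]
small fig [[ 0.4201 -0.0156  0.08  ]] tub [[0.3781 0.1868 0.1   ]]
```

View pics/c0.png

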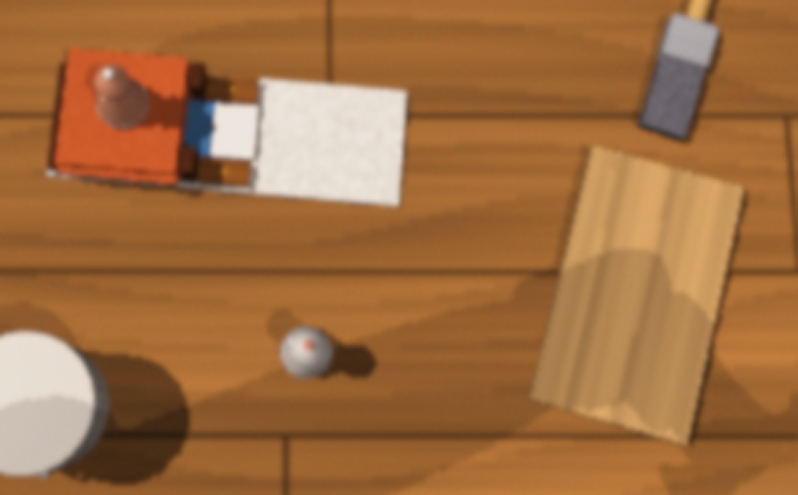

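The zoomed crop shows the clay end centred near (305.5,217.3) in full-image pixels. The rack axis into the pile is at about 85°, and the board's long axis is at about -14.5°. I'll turn the tool so that the wrist camera faces away from the pile and go to look from close by.

```bash
python3 -m crank '[[0,[0.018,0.021,0],10.6],[0,[0.018,0.021,0],10.6],[0,[0.018,0.021,0],10.6],[0,[0.018,0.021,0],10.6],[0,[0.018,0.021,0],10.6],[0,[0.018,0.021,0],10.6],[0,[0.018,0.021,0],10.6],[0,[0.018,0.021,0],10.6],[0,[0.018,0.021,0],10.6],[0,[0.018,0.021,0],10.6]]' 30
python3 -m crank '[[0,[0.018,0.021,0],10.6],[0,[0.018,0.021,0],10.6],[0,[0.018,0.021,0],10.6],[0,[0.018,0.021,0],10.6],[0,[0.018,0.021,0],10.6],[0,[0.018,0.021,0],10.6],[0,[0.018,0.021,0],10.6],[0,[0.018,0.021,0],10.6],[0,[0.018,0.021,0],10.6],[0,[0.018,0.021,0],10.6]]'
python3 -m crank '[[0,[0,0,0],10],[0,[0,0,0],10],[0,[0,0,0],6],[0,[0,0,0],0],[0,[0,0,0],0],[0,[0,0,0],0],[0,[0,0,0],0],[0,[0,0,0],0],[0,[0,0,0],0],[0,[0,0,0],0]]'
python3 -c "
from h import *
wshot('w1')"
```

```text
t: 1.35
tcp_pos: [0.4175, -0.2574, 0.2307]
tool_rot: [-0.001, 0.397, 0.918, 0.0]
ft_force: [-0.4, -0.7, 0.2]
finger_gap: -0.0001
gripper_force: 0.0
t: 2.6
tcp_pos: [0.5974, -0.0476, 0.2305]
tool_rot: [-0.001, -0.494, 0.869, 0.0]
ft_force: [0.0, 0.3, 0.3]
finger_gap: 0.0002
gripper_force: 0.0
t: 3.85
tcp_pos: [0.5972, -0.0484, 0.2313]
tool_rot: [0.0, -0.675, 0.738, -0.0]
ft_force: [-0.9, 0.2, -0.3]
finger_gap: -0.0001
gripper_force: 0.0
```

View pics/w1.png

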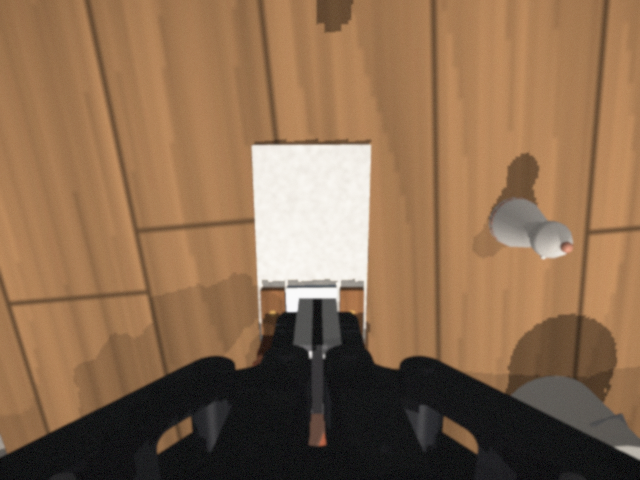

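The wrist view shows the slab's bare end with corners at (253,143), (371,143), (368,283) and (259,283). The clay end's front edge is near (286–338,288), close to centre.

Run:
```python
from h import *
np.set_printoptions(precision=4,suppress=True)
s=np.load('pics/w1.npz'); im=cv2.imread('pics/w1.png'); hsv=cv2.cvtColor(im,cv2.COLOR_BGR2HSV)
w=((hsv[...,1]<40)&(hsv[...,2]>150))
rows=np.arange(155,275,5); L=[];Rr=[]
for y in rows:
    x=np.flatnonzero(w[y,240:390])+240; L.append((x[0]-.5,y));Rr.append((x[-1]+.5,y))
cols=np.arange(262,364,6); F=[(x,np.flatnonzero(w[130:200,x])[0]+130-.5) for x in cols]
for x in(295,312,330): print(x,[(y,hsv[y,x].tolist()) for y in range(276,300,2)])
for z in(.005,.010,.015):
    l,rr,f=[plane('wrist',q,z,s) for q in(L,Rr,F)]
    d=np.polyfit(np.r_[l[:,1],],l[:,0],1),np.polyfit(rr[:,1],rr[:,0],1)
    ff=np.polyfit(f[:,0],f[:,1],1)
    ang=np.pi/2-np.arctan((d[0][0]+d[1][0])/2); u=np.array([np.cos(ang),np.sin(ang)])
    print(z,'width',(np.polyval(d[0],-.06)-np.polyval(d[1],-.06))*np.sin(ang),'ang',np.degrees(ang),'front slope',np.degrees(np.arctan(ff[0])))
    m=(d[0]+d[1])/2; y=(ff[0]*m[1]+ff[1])/(1-ff[0]*m[0]); fc=np.array([np.polyval(m,y),y])
    print('  front',fc,'origin',fc+.183*u,'tilefront pt',fc+(.183-.038)*u)
    print('  from top cam clay c',plane('top',(305.5,217.3),z+.008)[0],'mouth line wrist y283',plane('wrist',(313,283),z,s)[0], 'tile front edge', plane('wrist',(312,287),z+.008,s)[0])
a=r.sense()['tool_rot'];print(np.degrees(2*np.arctan2(a[2],a[1])))
```

```text
295 [(276, [23, 8, 247]), (278, [19, 12, 240]), (280, [14, 22, 177]), (282, [18, 21, 156]), (284, [16, 19, 145]), (286, [103, 17, 103]), (288, [40, 4, 205]), (290, [0, 1, 249]), (292, [0, 1, 250]), (294, [0, 1, 250]), (296, [0, 0, 250]), (298, [150, 1, 250])]
312 [(276, [19, 12, 242]), (278, [18, 13, 239]), (280, [16, 20, 192]), (282, [17, 23, 153]), (284, [20, 12, 131]), (286, [107, 17, 103]), (288, [20, 3, 220]), (290, [0, 1, 250]), (292, [0, 0, 250]), (294, [150, 1, 250]), (296, [0, 0, 245]), (298, [120, 2, 162])]
330 [(276, [18, 10, 245]), (278, [18, 13, 237]), (280, [21, 21, 191]), (282, [20, 20, 153]), (284, [30, 8, 125]), (286, [95, 14, 109]), (288, [23, 4, 227]), (290, [30, 1, 249]), (292, [15, 2, 250]), (294, [30, 1, 250]), (296, [15, 2, 246]), (298, [60, 2, 169])]
0.005 width 0.10012834203418534 ang 85.16132851951406 front slope -4.835972089090089
  front [ 0.5978 -0.1028] origin [0.6132 0.0795] tilefront pt [0.61   0.0416]
  from top cam clay c [0.6093 0.0397 0.013 ] mouth line wrist y283 [0.6072 0.021  0.005 ] tile front edge [0.6081 0.0218 0.013 ]
0.01 width 0.09877165268954277 ang 85.16132851951397 front slope -4.835972089090063
  front [ 0.5977 -0.103 ] origin [0.6131 0.0793] tilefront pt [0.6099 0.0414]
  from top cam clay c [0.608  0.0395 0.018 ] mouth line wrist y283 [0.607  0.0192 0.01  ] tile front edge [0.6079 0.0199 0.018 ]
0.015 width 0.0974149633448995 ang 85.16132851951386 front slope -4.835972089090046
  front [ 0.5976 -0.1032] origin [0.613  0.0791] tilefront pt [0.6098 0.0413]
  from top cam clay c [0.6068 0.0393 0.023 ] mouth line wrist y283 [0.6068 0.0173 0.015 ] tile front edge [0.6077 0.0179 0.023 ]
264.8572450830759
```

```bash
python3 -m crank '[[0,[0.0032,0.022,-0.01],0.3],[0,[0.0032,0.022,-0.01],0],[0,[0.0032,0.022,-0.02],0],[0,[0.0032,0.022,-0.03],0],[0,[0,0.001,-0.04],0],[0,[0,0,-0.04],0],[0,[0,0,-0.025],0],[0,[0,0,-0.01],0],[0,[0,0,0],0],[0,[0,0,0],0]]'
python3 -c "
from h import *
wshot('w2'); print(r.sense()['tcp_pos'],r.sense()['ft_force'])"
```

```text
t: 5.15
tcp_pos: [0.6112, 0.041, 0.0479]
tool_rot: [0.001, -0.677, 0.736, -0.001]
ft_force: [0.8, 0.0, 0.7]
finger_gap: 0.0001
gripper_force: 0.0
[0.6113588  0.04081145 0.04818245] [-0.37950397  0.34317978  0.4365845 ]
```

View pics/w2.png

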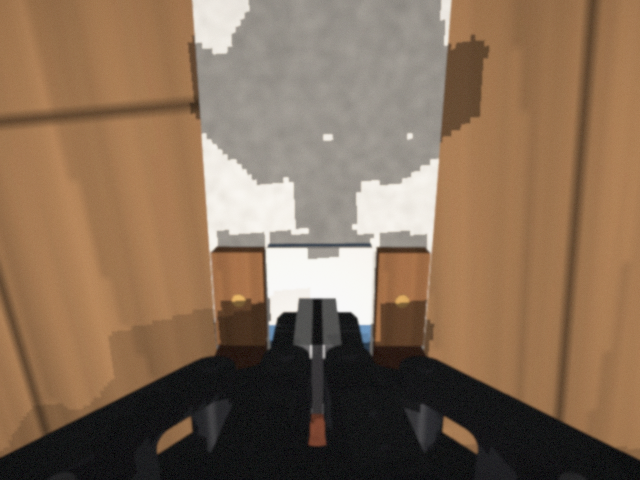

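The fingers sit centred on the clay end (x 317 against the tile's centre at 320), about 1 mm to one side. I'll correct that and feel downwards.

```bash
python3 -m crank '[[0,[-0.001,-0.001,-0.005],0],[0,[0,0,-0.005],0],[0,[0,0,-0.005],0],[0,[0,0,-0.003],0],[0,[0,0,-0.003],0],[0,[0,0,-0.002],0],[0,[0,0,-0.001],0],[0,[0,0,-0.001],0],[0,[0,0,0],0],[0,[0,0,0],0]]'
python3 -m crank '[[0,[0,0,-0.0005],0],[0,[0,0,-0.0005],0],[0,[0,0,-0.0005],0],[0,[0,0,-0.0005],0],[0,[0,0,0],0],[0,[0,0,0],0],[0,[0,0,0],0],[0,[0,0,0],0],[0,[0,0,0],0],[0,[0,0,0],0]]'
```

```text
t: 6.45
tcp_pos: [0.6091, 0.0396, 0.0214]
tool_rot: [0.0, -0.677, 0.736, -0.0]
ft_force: [-0.5, -0.5, -0.4]
finger_gap: -0.0002
gripper_force: 0.0
t: 7.7
tcp_pos: [0.609, 0.0396, 0.0194]
tool_rot: [0.0, -0.677, 0.736, -0.0]
ft_force: [-0.5, 0.1, 0.0]
finger_gap: -0.0003
gripper_force: 0.0
```

```bash
python3 -m crank '[[0,[0,0,-0.0005],0],[0,[0,0,-0.0005],0],[0,[0,0,-0.0005],0],[0,[0,0,0],0],[0,[0,0,0],0],[0,[0,0,0],0],[0,[0,0,0],0],[0,[0,0,0],0],[0,[0,0,0],0],[0,[0,0,0],0]]'
```

```text
t: 8.95
tcp_pos: [0.609, 0.0396, 0.0178]
tool_rot: [0.0, -0.677, 0.736, -0.0]
ft_force: [-0.4, 0.3, -0.5]
finger_gap: 0.0
gripper_force: 0.0
```

```bash
python3 -m crank '[[0,[0,0,-0.0005],0],[0,[0,0,-0.0005],0],[0,[0,0,-0.0005],0],[0,[0,0,0],0],[0,[0,0,0],0],[0,[0,0,0],0],[0,[0,0,0],0],[0,[0,0,0],0],[0,[0,0,0],0],[0,[0,0,0],0]]'
```

```text
t: 10.2
tcp_pos: [0.609, 0.0396, 0.0163]
tool_rot: [0.0, -0.677, 0.736, -0.0]
ft_force: [-0.0, -0.7, 0.1]
finger_gap: -0.0002
gripper_force: 0.0
```

```bash
python3 -m crank '[[0,[0,0,-0.0005],0],[0,[0,0,-0.0005],0],[0,[0,0,-0.0005],0],[0,[0,0,0],0],[0,[0,0,0],0],[0,[0,0,0],0],[0,[0,0,0],0],[0,[0,0,0],0],[0,[0,0,0],0],[0,[0,0,0],0]]'
```

```text
t: 11.45
tcp_pos: [0.609, 0.0396, 0.0148]
tool_rot: [0.0, -0.677, 0.736, 0.0]
ft_force: [0.8, 0.1, 0.1]
finger_gap: 0.0
gripper_force: 0.0
```

```bash
python3 -m crank '[[0,[0,0,-0.0005],0],[0,[0,0,-0.0005],0],[0,[0,0,-0.0005],0],[0,[0,0,0],0],[0,[0,0,0],0],[0,[0,0,0],0],[0,[0,0,0],0],[0,[0,0,0],0],[0,[0,0,0],0],[0,[0,0,0],0]]'
```

```text
t: 12.7
tcp_pos: [0.6091, 0.0396, 0.0143]
tool_rot: [0.0, -0.677, 0.736, -0.0]
ft_force: [-1.9, -0.1, 5.4]
finger_gap: -0.0
gripper_force: 2.6
```

Contact is at about z = 0.0143, at roughly 5 N/mm.

```bash
python3 -m crank '[[0,[0,0,-0.0005],0],[0,[0,0,-0.0005],0],[0,[0,0,-0.0005],0],[0,[0,0,0],0],[0,[0,0,0],0],[0,[0,0,0],0],[0,[0,0,0],0],[0,[0,0,0],0],[0,[0,0,0],0],[0,[0,0,0],0]]'
```

```text
t: 13.95
tcp_pos: [0.6093, 0.0396, 0.0142]
tool_rot: [0.0, -0.677, 0.736, -0.0]
ft_force: [-4.3, 0.4, 11.0]
finger_gap: -0.0003
gripper_force: 5.3
```

```bash
python3 -m crank '[[0,[-0.0004,0,-0.0004],0],[0,[-0.0004,0,-0.0004],0],[0,[0,0,-0.0004],0],[0,[0,0,0],0],[0,[0,0,0],0],[0,[0,0,0],0],[0,[0,0,0],0],[0,[0,0,0],0],[0,[0,0,0],0],[0,[0,0,0],0]]'
```

```text
t: 15.2
tcp_pos: [0.6093, 0.0396, 0.0142]
tool_rot: [0.001, -0.677, 0.736, -0.001]
ft_force: [-5.2, -0.7, 14.3]
finger_gap: 0.0002
gripper_force: 6.8
```

```bash
python3 -m crank '[[0,[-0.0005,0,0],0],[0,[-0.0005,0,0],0],[0,[-0.0005,0,0],0],[0,[-0.0005,0,0],0],[0,[0,0,0],0],[0,[0,0,0],0],[0,[0,0,0],0],[0,[0,0,0],0],[0,[0,0,0],0],[0,[0,0,0],0]]'
```

```text
t: 16.45
tcp_pos: [0.6092, 0.0396, 0.0142]
tool_rot: [0.002, -0.677, 0.736, -0.002]
ft_force: [-0.1, 0.1, 10.0]
finger_gap: -0.0002
gripper_force: 5.1
```

```bash
python3 -m crank '[[0,[-0.0003,0,-0.0005],0],[0,[-0.0003,0,-0.0005],0],[0,[-0.0003,0,-0.0005],0],[0,[-0.0003,0,-0.0005],0],[0,[-0.0002,0,-0.0004],0],[0,[0,0,0],0],[0,[0,0,0],0],[0,[0,0,0],0],[0,[0,0,0],0],[0,[0,0,0],0]]'
```

```text
t: 17.7
tcp_pos: [0.6092, 0.0396, 0.0142]
tool_rot: [0.004, -0.677, 0.736, -0.004]
ft_force: [-1.1, 0.2, 17.2]
finger_gap: -0.0
gripper_force: 8.4
```

```bash
python3 -m crank '[[0,[-0.0001,-0.001,0],0],[0,[-0.0001,-0.001,0],0],[0,[-0.0001,-0.001,0],0],[0,[-0.0001,-0.001,0],0],[0,[-0.0001,-0.001,0],0],[0,[-0.0001,-0.001,0],0],[0,[0,-0.001,0],0],[0,[-0.0001,-0.001,0],0],[0,[-0.0001,-0.001,0],0],[0,[0,-0.001,0],0]]'
```

```text
t: 18.95
tcp_pos: [0.6094, 0.0344, 0.0142]
tool_rot: [0.008, -0.678, 0.735, -0.001]
ft_force: [0.9, 10.9, 14.6]
finger_gap: 0.0002
gripper_force: 7.5
```

Run:
```python
from h import *
s0=np.load('pics/w2.npz'); i0=cv2.imread('pics/w2.png')
s,im=wshot('w3'); im=cv2.imread('pics/w3.png')
for n,S,I in(('w2',s0,i0),('w3',s,im)):
    g=cv2.cvtColor(I,cv2.COLOR_BGR2GRAY).astype(int)
    for x in(285,352):
        y=np.argmin(g[190:285,x])+190; print(n,x,y,g[y,x],plane('wrist',(x,y),.0143,S)[0].round(4))
        print(g[190:330:4,x].tolist())
```

```text
w2 285 245 70 [0.6235 0.0199 0.0143]
[241, 242, 241, 241, 242, 243, 243, 242, 242, 243, 211, 145, 153, 142, 96, 247, 248, 248, 249, 249, 249, 248, 249, 249, 249, 242, 241, 242, 243, 243, 234, 28, 26, 21, 23]
w2 352 244 77 [0.5949 0.0219 0.0143]
[149, 150, 148, 149, 150, 156, 153, 151, 155, 221, 162, 151, 152, 134, 113, 246, 247, 248, 247, 248, 248, 248, 248, 249, 249, 248, 249, 248, 249, 248, 247, 95, 28, 24, 32]
w3 285 274 62 [0.6194 0.0148 0.0143]
[154, 156, 154, 157, 154, 155, 159, 159, 156, 155, 153, 157, 158, 155, 155, 237, 236, 156, 155, 156, 143, 62, 130, 172, 160, 159, 161, 158, 162, 159, 109, 30, 21, 26, 20]
w3 352 274 63 [0.5959 0.0166 0.0143]
[152, 157, 154, 152, 151, 150, 154, 149, 147, 153, 156, 156, 153, 154, 157, 161, 156, 154, 154, 152, 142, 63, 130, 161, 159, 158, 157, 158, 157, 157, 154, 56, 26, 26, 24]
```

View pics/w3.png

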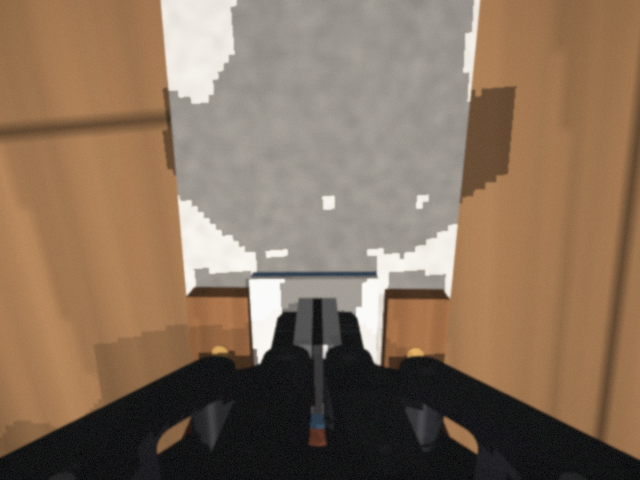

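The tile's front edge moved 5.2 mm, the same as the TCP, so it isn't slipping. The tile (columns 250–381) is centred between the cheeks (248–385). I'll carry on.

```bash
python3 -m crank '[[0,[-0.0002,-0.002,-0.0003],0],[0,[-0.0002,-0.002,-0.0003],0],[0,[-0.0002,-0.002,0],0],[0,[-0.0002,-0.002,0],0],[0,[-0.0001,-0.002,0],0],[0,[-0.0002,-0.002,0],0],[0,[-0.0002,-0.002,0],0],[0,[-0.0001,-0.002,0],0],[0,[-0.0002,-0.002,0],0],[0,[-0.0001,-0.002,0],0]]'
```

```text
t: 20.25
tcp_pos: [0.6083, 0.0146, 0.0142]
tool_rot: [0.009, -0.678, 0.735, -0.001]
ft_force: [1.0, 9.9, 16.2]
finger_gap: 0.0003
gripper_force: 8.3
```

Moving well at 16.2 N.

```bash
python3 -m crank '[[0,[-0.0002,-0.0025,0],0],[0,[-0.0002,-0.0025,0],0],[0,[-0.0002,-0.0025,0],0],[0,[-0.0002,-0.0025,0],0],[0,[-0.0002,-0.0025,0],0],[0,[-0.0002,-0.0025,0],0],[0,[-0.0002,-0.0025,0],0],[0,[-0.0002,-0.0025,0],0],[0,[-0.0002,-0.0025,0],0],[0,[-0.0003,-0.0025,0],0]]'
```

```text
t: 21.5
tcp_pos: [0.6063, -0.0105, 0.0142]
tool_rot: [0.009, -0.678, 0.735, -0.001]
ft_force: [0.7, 10.6, 17.2]
finger_gap: -0.0004
gripper_force: 8.5
```

```bash
python3 -m crank '[[0,[-0.0003,-0.0025,0.0002],0],[0,[-0.0002,-0.0025,0.0002],0],[0,[-0.0003,-0.0025,0],0],[0,[-0.0002,-0.0025,0],0],[0,[-0.0003,-0.0025,0],0],[0,[-0.0002,-0.0025,0],0],[0,[-0.0002,-0.0025,0],0],[0,[-0.0003,-0.0025,0],0],[0,[-0.0002,-0.0025,0],0],[0,[-0.0002,-0.0025,0],0]]'
```

```text
t: 22.75
tcp_pos: [0.6035, -0.0373, 0.0142]
tool_rot: [0.007, -0.678, 0.735, -0.002]
ft_force: [0.7, 7.9, 16.3]
finger_gap: -0.0001
gripper_force: 8.1
```

```bash
python3 -m crank '[[0,[-0.0002,-0.002,0],0],[0,[-0.0002,-0.002,0],0],[0,[-0.0002,-0.002,0],0],[0,[-0.0002,-0.002,0],0],[0,[-0.0001,-0.002,0],0],[0,[-0.0002,-0.002,0],0],[0,[-0.0002,-0.002,0],0],[0,[-0.0001,-0.002,0],0],[0,[-0.0002,-0.002,0],0],[0,[-0.0001,-0.002,0],0]]'
```

```text
t: 24.0
tcp_pos: [0.6017, -0.0576, 0.0142]
tool_rot: [0.007, -0.678, 0.735, -0.002]
ft_force: [0.8, 8.4, 16.4]
finger_gap: 0.0001
gripper_force: 8.3
```

```bash
python3 -m crank '[[0,[-0.0002,-0.002,0],0],[0,[-0.0002,-0.002,0],0],[0,[-0.0002,-0.002,0],0],[0,[-0.0002,-0.0025,0],0],[0,[-0.0002,-0.0025,0],0],[0,[-0.0002,-0.0025,0],0],[0,[-0.0002,-0.0025,0],0],[0,[-0.0002,-0.0025,0],0],[0,[-0.0002,-0.0025,0],0],[0,[-0.0002,-0.0025,0],0]]'
```

```text
t: 25.25
tcp_pos: [0.5997, -0.0821, 0.0142]
tool_rot: [0.006, -0.677, 0.736, -0.003]
ft_force: [0.5, 5.9, 16.9]
finger_gap: 0.0
gripper_force: 8.2
```

```bash
python3 -m crank '[[0,[-0.0001,-0.0015,0],0],[0,[-0.0001,-0.0015,0],0],[0,[0,0,0.002],0],[0,[0,0,0.003],0],[0,[0,0,0.005],0],[0,[0,0,0.015],0],[40,[0,0,0.03],0],[100,[0,0,0.04],0],[100,[0,0,0.03],0],[100,[0,0,0],0]]'
python3 -c "
from h import *
s,_=wshot('w4'); print(s['tcp_pos'],s['ft_force'])
cv2.imwrite('pics/top4.png',cv2.resize(get_image('top')[150:300,200:400,::-1],None,fx=4,fy=4,interpolation=cv2.INTER_CUBIC))
"
```

```text
t: 26.5
tcp_pos: [0.5962, -0.0876, 0.1373]
tool_rot: [0.002, -0.677, 0.736, -0.003]
ft_force: [0.2, 0.3, 0.3]
finger_gap: 0.0718
gripper_force: 0.0
[ 0.59616012 -0.08762745  0.13726599] [0.15905178 0.28019456 0.30596729]
```

View pics/w4.png

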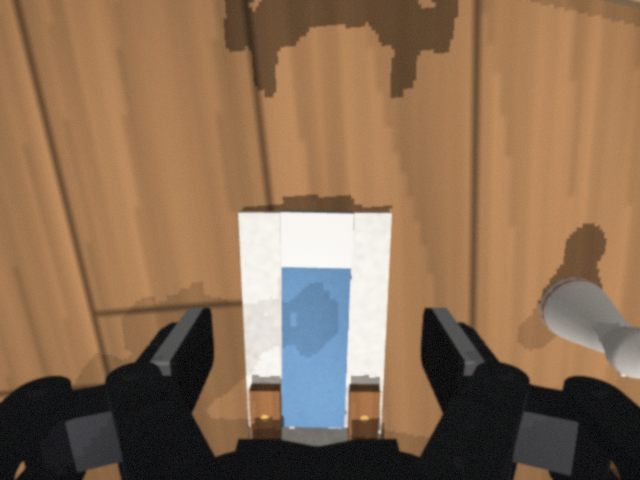

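The whole tile is visible: front edge at row 212, rear at row 428, columns 281–354, clear of the posts.

Run:
```python
from h import *
np.set_printoptions(precision=4,suppress=True)
s=np.load('pics/w4.npz'); I=cv2.imread('pics/w4.png'); hsv=cv2.cvtColor(I,cv2.COLOR_BGR2HSV)
m,c,st=blob((hsv[...,0]>95)&(hsv[...,0]<120)&(hsv[...,1]>80),(316,340)); print(c,st)
q=cv2.boxPoints(cv2.minAreaRect(cv2.findNonZero(m))); P=plane('wrist',q,.0143,s); print(q,P)
e=[np.linalg.norm(P[i]-P[(i+1)%4]) for i in range(4)]; print(e)
P=P[np.argsort(P[:,1])]; f,b=P[:2].mean(0),P[2:].mean(0); u=(b-f)/np.linalg.norm(b-f); print('ang',np.degrees(np.arctan2(u[1],u[0])),'centre fwd of rear 80:',b-.08*u,'from clay line',f+.044*u)
a=s['tool_rot'];print('yaw',np.degrees(2*np.arctan2(a[2],a[1])))
print(I[np.arange(424,440,2),316].tolist(),plane('wrist',(317,212),.0143,s))
```

```text
[314.1993 346.039 ] [  282   268    68   159 10097]
[[281.5777 425.8701]
 [283.0017 267.8108]
 [349.0954 268.4063]
 [347.6715 426.4655]] [[ 0.6351  0.052   0.0143]
 [ 0.6211 -0.0694  0.0143]
 [ 0.578  -0.0654  0.0143]
 [ 0.5869  0.0563  0.0143]]
[np.float64(0.122114687349918), np.float64(0.0433381948642496), np.float64(0.12201848353493681), np.float64(0.0484344166449333)]
ang 84.63750728262576 centre fwd of rear 80: [ 0.6035 -0.0255  0.0143] from clay line [ 0.6037 -0.0236  0.0143]
yaw 265.1473159674513
[[208, 164, 120], [194, 156, 118], [123, 117, 111], [99, 101, 108], [104, 109, 111], [104, 110, 114], [108, 113, 118], [107, 113, 116]] [[ 0.5958 -0.1046  0.0143]]
```

View pics/top4.png

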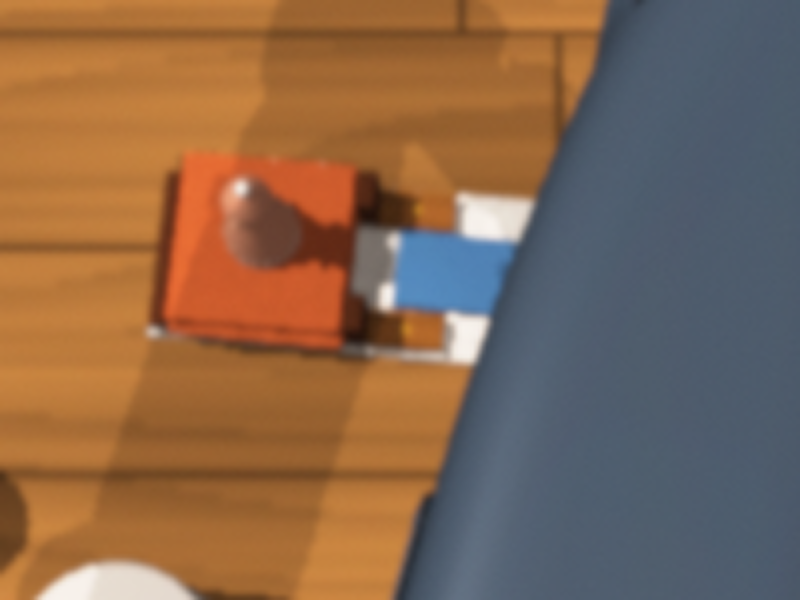

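The pile stands behind the posts with the figure upright, and the tile's rear is about 10 mm clear of them. The tile's centre is at about (0.6035, -0.0247).

```bash
python3 -m crank '[[70,[0.0015,0.0126,0],0],[70,[0.0015,0.0126,0],0],[70,[0.0015,0.0126,-0.01],0],[70,[0.0015,0.0126,-0.02],0],[70,[0.0013,0.0126,-0.02],0],[70,[0,0,-0.02],0],[70,[0,0,-0.015],0],[70,[0,0,-0.01],0],[70,[0,0,0],0],[70,[0,0,0],0]]' 25
python3 -c "
from h import *
s,I=wshot('w5'); print(s['tcp_pos'],s['ft_force'])"
```

```text
t: 27.85
tcp_pos: [0.6018, -0.0241, 0.0388]
tool_rot: [0.0, -0.677, 0.736, -0.001]
ft_force: [-0.6, 0.6, 1.5]
finger_gap: 0.06
gripper_force: 0.0
[ 0.60182902 -0.02407144  0.03882914] [-0.63741725  0.61649693  1.46854581]
```

View pics/w5.png

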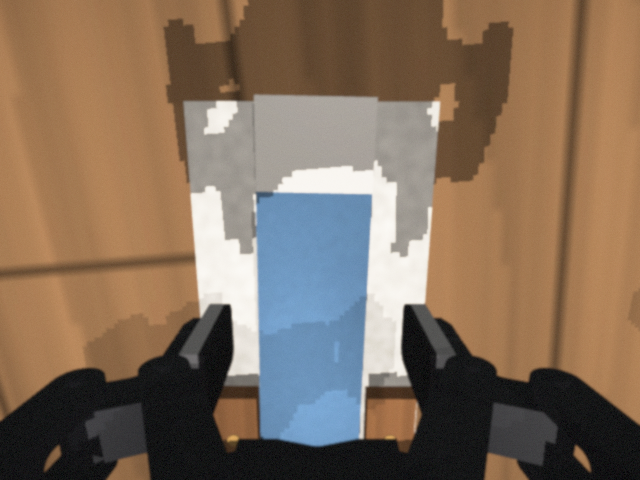

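The fingers straddle the tile. The tile's centreline (about 311) is 6 px left of the gripper's (317), so I'll shift +2 mm in x and go down.

```bash
python3 -m crank '[[70,[0.002,-0.0005,-0.005],0],[70,[0,0,-0.006],0],[70,[0,0,-0.006],0],[70,[0,0,-0.005],0],[70,[0,0,-0.003],0],[70,[0,0,-0.003],0],[70,[0,0,-0.002],0],[70,[0,0,-0.0015],0],[70,[0,0,-0.001],0],[70,[0,0,0],0]]'
```

```text
t: 29.15
tcp_pos: [0.6032, -0.0244, 0.0055]
tool_rot: [-0.0, -0.677, 0.736, 0.0]
ft_force: [-0.7, -0.6, 0.0]
finger_gap: 0.0598
gripper_force: 0.0
```

```bash
python3 -m crank '[[60,[0,0,0],0],[54,[0,0,0],0],[50,[0,0,0],0],[50,[0,0,0],0],[45,[0,0,0],0],[45,[0,0,0],0],[40,[0,0,0],0],[40,[0,0,0],0],[40,[0,0,0],0],[40,[0,0,0],0]]' 25
```

```text
t: 30.4
tcp_pos: [0.6035, -0.0244, 0.0059]
tool_rot: [0.0, -0.677, 0.736, -0.0]
ft_force: [0.5, -0.7, 4.5]
finger_gap: 0.0452
gripper_force: 26.6
```

```bash
python3 -m crank '[[38,[0,0,0],0],[38,[0,0,0.001],0],[38,[0,0,0.002],0],[38,[0,0,0.004],0],[38,[0,0,0.008],0],[38,[0,0,0.015],0],[38,[0,0,0.025],0],[38,[0,0,0.025],0],[38,[0,0,0.02],0],[38,[0,0,0],0]]' 35
python3 - <<'E'
from h import *
np.set_printoptions(precision=4,suppress=True)
s,I=wshot('w6'); I=cv2.imread('pics/w6.png'); hsv=cv2.cvtColor(I,cv2.COLOR_BGR2HSV); print(s['tcp_pos'],s['ft_force'])
m,c,st=blob((hsv[...,0]>95)&(hsv[...,0]<120)&(hsv[...,1]>80),(316,340)); print(c,st,cv2.boxPoints(cv2.minAreaRect(cv2.findNonZero(m))).round().tolist())
# board from top image, corners
im=cv2.imread('pics/top0.png'); hs=cv2.cvtColor(im,cv2.COLOR_BGR2HSV)
q=np.array([(220+590/2.75,170+147/2.75),(220+744/2.75,170+187/2.75),(220+690/2.75,170+443/2.75),(220+531/2.75,170+399/2.75)])
for z in(.01,.015,.02):
    P=plane('top',q,z); print(z,P.mean(0),[np.linalg.norm(P[i]-P[(i+1)%4]).round(4) for i in range(4)]); d=P[0]+P[1]-P[2]-P[3]; print(np.degrees(np.arctan2(d[1],d[0])))
E
```

```text
t: 31.65
tcp_pos: [0.6054, -0.0247, 0.1092]
tool_rot: [0.002, -0.677, 0.736, -0.003]
ft_force: [1.2, -0.3, -1.0]
finger_gap: 0.0448
gripper_force: 36.0
[ 0.6054 -0.0247  0.1092] [ 1.2382 -0.2641 -0.9813]
[316.9816 323.7575] [  249   209   140   239 30551] [[246.0, 446.0], [249.0, 209.0], [388.0, 211.0], [385.0, 448.0]]
0.01 [ 0.4725 -0.2957  0.01  ] [np.float64(0.1324), np.float64(0.2191), np.float64(0.1316), np.float64(0.2186)]
-15.6750318315031
0.015 [ 0.4719 -0.2942  0.015 ] [np.float64(0.1317), np.float64(0.218), np.float64(0.1309), np.float64(0.2175)]
-15.675031831503112
0.02 [ 0.4713 -0.2927  0.02  ] [np.float64(0.131), np.float64(0.217), np.float64(0.1302), np.float64(0.2164)]
-15.675031831503095
```

The tile is held level. Next, over to the ware board at about (0.472, -0.295), yaw 164.3°.

```bash
python3 -m crank '[[38,[-0.005,-0.02,0.01],-6],[38,[-0.0145,-0.028,0.01],-10.5],[38,[-0.0145,-0.028,0],-10.5],[38,[-0.0145,-0.028,0],-10.5],[38,[-0.0145,-0.028,0],-10.5],[38,[-0.0145,-0.028,0],-10.5],[38,[-0.0145,-0.028,0],-10.5],[38,[-0.0145,-0.028,0],-10.5],[38,[-0.0145,-0.028,0],-10.5],[38,[-0.0124,-0.0263,0],-10.5]]'
python3 -m crank '[[38,[0,0,0],-0.5],[38,[0,0,0],0],[38,[0,0,0],0],[38,[0,0,0],0],[38,[0,0,0],0],[38,[0,0,0],0],[38,[0,0,0],0],[38,[0,0,0],0],[38,[0,0,0],0],[38,[0,0,0],0]]'
python3 -c "
from h import *
s,I=wshot('w7'); a=s['tool_rot']; print(s['tcp_pos'],s['ft_force'],np.degrees(2*np.arctan2(a[2],a[1])))"
```

```text
t: 32.95
tcp_pos: [0.4684, -0.295, 0.1241]
tool_rot: [-0.001, 0.137, 0.991, 0.001]
ft_force: [0.2, 0.0, -1.3]
finger_gap: 0.0447
gripper_force: 36.0
t: 34.2
tcp_pos: [0.4698, -0.2947, 0.1255]
tool_rot: [0.0, 0.138, 0.99, 0.0]
ft_force: [0.5, 0.8, -1.1]
finger_gap: 0.0446
gripper_force: 36.1
[ 0.46977113 -0.29470433  0.12549104] [ 0.527874    0.75600892 -1.14484414] 164.1541855597077
```

View pics/w7.png

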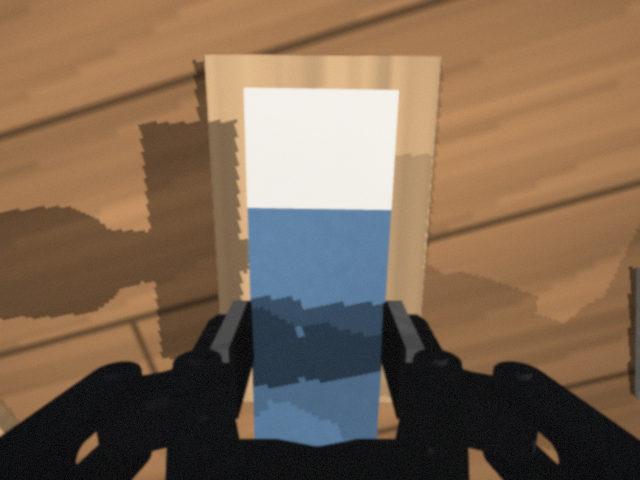

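The tile hangs square over the board: the board's far corners are at (205,56) and (441,56), and its near edge is at about row 402. I'll check the board's centre from this picture.

Run:
```python
from h import *
np.set_printoptions(precision=4,suppress=True)
s=np.load('pics/w7.npz')
for z in(.01,.015,.02):
    P=plane('wrist',[(205,56),(441,56),(246,402),(384,402),(218,310),(423,310)],z,s); f=(P[0]+P[1])/2; n=(P[2]+P[3])/2
    print(z,'width',np.linalg.norm(P[0]-P[1]),'mid width',np.linalg.norm(P[4]-P[5]),'len',np.linalg.norm(f-n),'axis mid',f,(P[4]+P[5])/2,'near',n)
```

```text
0.01 width 0.13168216517801504 mid width 0.13442730045981596 len 0.2236721506083769 axis mid [ 0.3687 -0.2629  0.01  ] [ 0.5163 -0.3058  0.01  ] near [ 0.5825 -0.3284  0.01  ]
0.015 width 0.12912645895074326 mid width 0.13181831625579682 len 0.21933108963474923 axis mid [ 0.3694 -0.2631  0.015 ] [ 0.5141 -0.3052  0.015 ] near [ 0.5791 -0.3274  0.015 ]
0.02 width 0.12657075272347154 mid width 0.12920933205177773 len 0.2149900286611215 axis mid [ 0.3701 -0.2634  0.02  ] [ 0.512  -0.3047  0.02  ] near [ 0.5756 -0.3264  0.02  ]
```

```bash
python3 -m crank '[[38,[0.002,0,-0.01],0],[38,[0.002,0,-0.018],0],[38,[0,0,-0.018],0],[38,[0,0,-0.018],0],[38,[0,0,-0.014],0],[38,[0,0,-0.01],0],[38,[0,0,-0.006],0],[38,[0,0,-0.004],0],[38,[0,0,-0.002],0],[38,[0,0,0],0]]'
python3 -m crank '[[38,[0,0,-0.0005],0],[38,[0,0,-0.0005],0],[38,[0,0,-0.0005],0],[38,[0,0,-0.0005],0],[38,[0,0,-0.0005],0],[38,[0,0,-0.0005],0],[38,[0,0,0],0],[38,[0,0,0],0],[38,[0,0,0],0],[38,[0,0,0],0]]'
```

```text
t: 35.5
tcp_pos: [0.474, -0.2948, 0.0258]
tool_rot: [0.0, 0.138, 0.99, -0.0]
ft_force: [-0.4, -0.5, -0.9]
finger_gap: 0.0448
gripper_force: 36.1
t: 36.75
tcp_pos: [0.4738, -0.2947, 0.0225]
tool_rot: [0.0, 0.138, 0.99, -0.0]
ft_force: [-0.3, -0.9, -1.0]
finger_gap: 0.0451
gripper_force: 36.1
```

```bash
python3 -m crank '[[38,[0,0,-0.0005],0],[38,[0,0,-0.0005],0],[38,[0,0,-0.0005],0],[38,[0,0,-0.0005],0],[38,[0,0,-0.0005],0],[38,[0,0,-0.0005],0],[38,[0,0,0],0],[38,[0,0,0],0],[38,[0,0,0],0],[38,[0,0,0],0]]'
```

```text
t: 38.0
tcp_pos: [0.4738, -0.2946, 0.0195]
tool_rot: [0.0, 0.138, 0.99, 0.0]
ft_force: [0.6, 0.5, -1.1]
finger_gap: 0.0444
gripper_force: 36.1
```

```bash
python3 -m crank '[[38,[0,0,-0.0005],0],[38,[0,0,-0.0005],0],[38,[0,0,-0.0005],0],[38,[0,0,-0.0005],0],[38,[0,0,-0.0005],0],[38,[0,0,0],0],[38,[0,0,0],0],[38,[0,0,0],0],[38,[0,0,0],0],[38,[0,0,0],0]]'
```

```text
t: 39.25
tcp_pos: [0.4738, -0.2947, 0.017]
tool_rot: [0.0, 0.138, 0.99, 0.0]
ft_force: [0.8, 0.2, -1.3]
finger_gap: 0.0445
gripper_force: 36.1
```

```bash
python3 -m crank '[[38,[0,0,-0.0005],0],[38,[0,0,-0.0005],0],[38,[0,0,-0.0005],0],[38,[0,0,-0.0005],0],[38,[0,0,-0.0005],0],[38,[0,0,0],0],[38,[0,0,0],0],[38,[0,0,0],0],[38,[0,0,0],0],[38,[0,0,0],0]]'
```

```text
t: 40.5
tcp_pos: [0.4738, -0.2947, 0.0162]
tool_rot: [0.0, 0.138, 0.99, -0.0]
ft_force: [-2.9, 2.8, 8.0]
finger_gap: 0.0449
gripper_force: 37.0
```

Contact. I'll ease off a little, open, and rise.

```bash
python3 -m crank '[[38,[0,0,0.0005],0],[38,[0,0,0.0005],0],[38,[0,0,0.0003],0],[38,[0,0,0],0],[56,[0,0,0],0],[60,[0,0,0],0],[64,[0,0,0],0],[70,[0,0,0],0],[70,[0,0,0],0],[70,[0,0,0],0]]'
python3 -m crank '[[70,[0,0,0.002],0],[70,[0,0,0.005],0],[70,[0,0,0.01],0],[70,[0,0,0.02],0],[70,[0,0,0.03],0],[70,[0,0,0.04],0],[70,[0,0,0.04],0],[70,[0,0,0.02],0],[70,[0,0,0],0],[70,[0,0,0],0]]'
python3 - <<'E'
from h import *
np.set_printoptions(precision=4,suppress=True)
s,I=wshot('w9'); I=cv2.imread('pics/w9.png'); hsv=cv2.cvtColor(I,cv2.COLOR_BGR2HSV)
m,c,st=blob((hsv[...,0]>95)&(hsv[...,0]<120)&(hsv[...,1]>80),(316,340))
q=cv2.boxPoints(cv2.minAreaRect(cv2.findNonZero(m))); print(st,q.round()); print(plane('wrist',q,.024,s))
b,c2,st2=blob((hsv[...,1]<30)&(hsv[...,2]>140),(316,160)); q=cv2.boxPoints(cv2.minAreaRect(cv2.findNonZero(b))); print('clay',st2); print(plane('wrist',q,.024,s))
t=get_image('top')[:,:,::-1]; h=cv2.cvtColor(t.copy(),cv2.COLOR_BGR2HSV); cv2.imwrite('pics/top9.png',t)
o=cv2.imread('pics/top4.png'); 
d=cv2.absdiff(cv2.imread('pics/top0.png'),t)[180:245,230:290].max(2); print('pile diff px',(d>60).sum())
for n,roi,bx in(('top0',cv2.imread('pics/top0.png'),0),('top9',t,0)):
    hh=cv2.cvtColor(roi.copy(),cv2.COLOR_BGR2HSV); m=(hh[...,0]<14)&(hh[...,1]>190)&(hh[...,2]>150); m[:,300:]=0; m[:180]=0; m[250:]=0; ys,xs=np.nonzero(m); print(n,xs.min(),xs.max(),ys.min(),ys.max(),len(xs))
E
```

```text
t: 41.75
tcp_pos: [0.4738, -0.2947, 0.0158]
tool_rot: [0.0, 0.138, 0.99, -0.0]
ft_force: [-0.2, 0.6, 0.5]
finger_gap: 0.0599
gripper_force: 0.0
t: 43.0
tcp_pos: [0.4735, -0.2944, 0.1821]
tool_rot: [-0.0, 0.138, 0.99, 0.0]
ft_force: [-0.0, 0.1, -0.2]
finger_gap: 0.0596
gripper_force: 0.0
[ 286  166   64  161 9681] [[282. 325.]
 [286. 166.]
 [349. 167.]
 [346. 326.]]
[[ 0.5424 -0.342   0.024 ]
 [ 0.427  -0.3039  0.024 ]
 [ 0.44   -0.2619  0.024 ]
 [ 0.5568 -0.2954  0.024 ]]
clay [ 285  110   68   56 3715]
[[ 0.3917 -0.2938  0.024 ]
 [ 0.404  -0.2505  0.024 ]
 [ 0.4392 -0.2597  0.024 ]
 [ 0.4265 -0.3045  0.024 ]]
pile diff px 38
top0 240 288 188 236 1419
top9 241 288 188 236 1436
```

The tile is centred and square on the board, and the pile and figure look unchanged.

```bash
python3 -c "
from rig import job
print(job.close_job())"
```

```text
the job is handed in; nothing more can be done
None
```

The tile was slid out from under the pile and laid flat, lengthways and wholly on the ware board. In the last camera check the pile and its figure were still in place behind the posts, and the job is handed in at about 43 s.

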